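Clamp the tamping stand on the bar rail

TASK

Clamp the tamping stand on the slotted bar rail so that it cannot shift under the tamper. Take the spring clamp stop out of the wooden block, drop its T-head into the rail's slot on the open side of the stand, and slide it along to push the stand home against the fence until it sits there firmly, with no play. Still holding it hard up against the stand, press it down, give it a quarter turn so that it locks under the slot's lips and let go; push steadily, ram and force nothing, and leave the tamper, the shot glass and the small milk jug where they stand.

Things in the scene. Friction and masses are not known exactly. Their poses are not given: they have to be found in the camera images.
- rail: Fixed aluminium T-slot rail on the table, 90 wide (its x), 400 long (its y), 26 high; origin under its centre, z up. The slot runs along y at x = 0 over the full length: mouth 11 wide between two lips 6 thick (20 to 26 above the table), below them a channel 33 wide with its floor 5 above the table. The +y end is free: there the clamp stop goes in.
- slot (a point): Middle of the slot's mouth on the rail's top face (rail x = 0, y = 0, 26 above the table); axes as the rail's.
- fence_end (a point): Point on the rail's top (rail y = -118) near which a steel fence bracket, held by a knob of its own, carries two rubber bumpers facing rail +y. Where the fence is set is not measured: the bumper faces lie within 25 of this point along y, either way. The fence stays put; the two bumpers together yield 10 N per mm, at most 4 mm.
- tamp_stand: Steel tamping stand, loose on the rail: foot plate 84 x 120 x 14 (x, y, z), origin at the middle of the plate's underside, axes as the rail's. A key under the plate, 9 wide, keeps it to the slot, so it slides only along the rail. A ring with a filter basket stands on it, 48 high in all, from y = -58 to y = +18. Weighs 0.5 kg, slides at 2 to 5 N. Starts 10 to 85 short of the bumpers.
- stand_edge (a point): Middle of the stand's free end face (stand y = +60, 7 above the rail's top); the clamp stop's round collar bears on this face, 22 from the stop's axis. Firm here is a push of about 10 N, well above what slides the stand; over 20 N is ramming. Once locked, the stop holds against some 15 N and keeps pressing as hard as it did when it was let go.
- stop: Spring clamp stop, the loose one, upright in the wooden block's well. Origin at the middle of the T-head's underside, z up. T-head 9 (x) x 29 (y) x 7 high, shank diameter 9, dark hub diameter 34 from 29 to 42 above the origin, black bar grip 46 (x) x 14 (y) from 42 to 72. Pinch the bar across its 14. Weighs 0.2 kg.
- stop_grip (a point): Middle of the clamp stop's bar grip, 58 above its origin; axes as the stop's. The bar stands crosswise to the T-head, so it lies across the slot on going in and along the slot when locked.
- collar (a point): Middle of the underside of the clamp stop's collar, diameter 44, 9 thick, rubber soled; 10 above the stop's origin when free. It is sprung: pushing the stop down on it takes 10 N to start, 1.5 N more per mm, 7 mm at most.
- head_top (a point): Middle of the T-head's top face, 7 above the stop's origin, 3 below the free collar. With the collar just resting on the rail the head is still between the lips and cannot turn; pushed 3 mm down (4 to 6 is good, 16 to 19 N) it is below them and turns freely either way. Crosswise and let go, it is drawn up under the lips and clamped by the spring.
- block: Fixed wooden block 70 x 160 x 30 (x, y, z), origin under its centre. Its well, 34 (x) x 13 (y), lies at y = -40 and takes the T-head; the collar rests on the block's top. The tamper stands at y = +40.
- tamper: Coffee tamper with a wooden handle, diameter 58, 95 high, on the wooden block; origin under its centre. Leave alone.
- shot_glass: Shot glass, diameter 50, 64 high, on the table behind the rail; origin under its centre. Leave alone.
- milk_jug: Small steel milk jug, 102 x 68 x 88, on the table behind the rail; origin under its centre. Leave alone.
Things that resemble listed ones, but are neither listed nor needed, are in the scene too. What is shaped like the stop but red is not meant.

How it is judged:
On the way, in this order (a step that is already met when the one before it is completed fails the run):
1. the clamp stop's head is in the slot, lengthwise, its collar down on the rail's top or within 3 mm of it (z of stop in the frame of rail below 0.019 m and angle between the y axis of stop and the y axis of rail, either way round below 0.25 rad and horizontal distance between stop and slot below 0.2 m), for 0.1 s.
2. the clamp stop presses the stand against the fence with more than 5 N (contact force between stop and tamp_stand above 5 N), for 0.15 s.
At the end, for the whole second after the job is handed in: Clamp stop upright (within 0.08 rad), head under the lips and within 0.2 rad of square across the slot, its origin less than 14.5 mm above the table, still pressing on the upright stand with more than 4 N; both at rest (z of stop in the frame of rail below 0.0145 m and angle between the y axis of stop and the x axis of rail, either way round below 0.2 rad and angle between stop's own z axis and vertical below 0.08 rad and contact force between stop and tamp_stand above 4 N and angle between tamp_stand's own z axis and vertical below 0.04 rad and linear speed of each of stop, tamp_stand below 0.01 m/s); the robot touches nothing.
It fails at once if the clamp stop is rammed against the stand: more than 20 N (contact force between stop and tamp_stand above 20 N).
It fails at once if the clamp stop is forced against the rail with more than 60 N (contact force between stop and rail above 60 N).
It fails at once if the tamper, the shot glass or the milk jug is moved by more than 2 cm (distance of any of tamper, shot_glass, milk_jug from where it was at the start of the episode above 0.02 m).
It also fails if it takes over 51 s, if anything falls off the work surface, if the arm or the gripper's body presses on something with over 40 N, if the wrist force passes 120 N, or if a joint passes its speed limit or range.

ROBOT

A 6-joint arm with a two-finger parallel gripper is mounted at the origin on the work surface; the furniture and walls round the work are solid. World frame = base frame: x ahead of the robot, y to its left, z up, the work surface at z = 0. Lengths are in m, angles in rad, forces in N, time in s.
With the tool pointing down it reaches from about 0.325 to 0.75 m from the base axis. Payload 7.6 kg.
Tool frame: the origin (TCP) lies midway between the tips of the shut fingers; the grasp point (between the pads) lies 19 mm behind it; x points along the fingers, z is the direction in which the jaws open and shut, and the axes are right-handed (so a half turn about x gives the same grasp; the last joint's range is limited). The gripper opens to 85 mm and grips with 20 to 120 N. Pads are 22 mm wide; open, the fingers measure 114 mm over their backs; the gripper's body (76 mm by 85 mm) begins 54 mm behind the grasp point. The pads swing forward as they close: fully open they stand 13 mm farther back than shut.
Start: joints at [1.277, 0.052, 1.401, -0, 1.689, -0.07], TCP at [0.116, 0.512, 0.231] pointing down, gripper open.
Joint ranges: [-2.9, 2.9], [-0.91, 2.17], [0.12, 2.37], [-1.06, 4.2], [0.26, 2.73], [-2.93, 2.93]. Speed limits (rad/s): [2.57, 2.57, 3.01, 3.14, 3.14, 3.14].

INTERFACE

Orientations are given as [roll, pitch, yaw] about the fixed x, y, z axes, in that order (R = Rz(yaw) Ry(pitch) Rx(roll)).
In Python, from bench import ctrl gives the robot as it stands.
- The arm moves only by the tool drive_tool, never from a script. Its argument "steps" is one flat list of numbers, 6 for each row, row after row: the shift along the tool's x, y, z in cm, then the turn, a rotation vector about the tool's x, y, z in rad. A call has 1 to 10 rows; each row is the pose to reach, as a shift and turn from the pose commanded when the call began, along the tool's axes at that moment; what a row does not reach only later rows make up. A row lasts 1/10 s, in which the tool goes at most 50 mm and 8.59 degrees, less where a joint would pass 70% of its speed; a pose out of reach is approached as far as the arm can. A call with a gripper value outside its range is refused whole. "grip" is the gripper's target within -1 to 1 (fully open at 1, half-way at 0, shut at -1), set as the call begins (left out, the last holds). The fingers move at their own pace and stop on an object; "newtons" is the grip in N (left out, the last holds). Time passes only in rows, so rows that repeat a pose let the fingers close. It gives the time, the measured TCP pose, the force and the opening at its end, in the units of the state.
- ctrl.read_state(): the state, without advancing time (a new reading comes with each control period).
- ctrl.camera(name): name is "side" or "top" or "wrist"; returns a dict with "frame" (384x512x3 uint8, red, green, blue), "fx", "fy", "cx", "cy" (pixels), "eye" and "orientation" of the camera in the world. Camera axes: x right, y down, z forward; pixel columns grow to the right and rows downward; lengths in m; the calibration is good to about 2 mm. A picture is of the moment at which its call begins. There is no depth.
- ctrl.finish_job(): hands the job in, once; it reports no verdict.
Trained networks look in a picture, given as the dict that the camera call returned (one of the last four; its "shot" number tells which), for a name from the list of things; names that differ only in an ending like _2 or _b are one class to them, and where a whole thing is asked for, a point or a joint stands for the part that bears it (a point fixed in the world has none). Each returns a list of dicts, best first, with "score" (0 to 1); they miss things now and then, are a little off and sometimes report something else, mostly with a low value. They report only what shows in the picture. A call takes as long as a camera call. They do not tell look-alikes from the thing itself.
- ctrl.recognise(query, picture): "at" ([x, y, z] in m, in the coordinates of the camera as it stood for that picture, good to about 4 mm: the middle of the surface that is visible of it).
- ctrl.place_of(query, picture): "at" ([x, y, z] in m, in the coordinates of the camera as it stood for that picture, good to about 4 mm: a listed point, or the origin of a listed thing).
The state is a dict: "time": time; "qpos": joint angles; "dq": joint speeds; "joint_torque": joint torques, N m; "tool_pos": TCP position; "ee_rot": TCP orientation; "ft_force": force on the tool from outside, world axes, zero at the start; "torque": the same for the moment, N m; "grip_width": opening from 0.0 (shut) to 1.0 (fully open).
Only numpy, scipy, OpenCV 4.12 (cv2) and the standard library are available. Lean on these libraries where they do the work, as an engineer would, in place of code of your own. Each camera call takes 0.05 s, during which the arm holds its last target. There are 200 camera calls.

## Working session

There is one attempt and no reset: what is moved stays moved. The work goes in short steps, Python scripts to look and compute and a tool call to move; the robot and the scene stay as the last step left them, time stands still between calls to the robot, and variables do not carry over. Pictures are saved under pics/ and viewed, and the job is handed in when it is done.

Besides the shell and the picture viewer there is one more tool, called as name(argument=value, ...) on one line, values as JSON. drive_tool: Moves the arm, as the interface text tells. Its arguments: {"type":"object","properties":{"steps":{"type":"array"},"grip":{"type":"number"},"newtons":{"type":"number"}},"required":["steps"]}

```bash
mkdir -p pics; ls
cat > h.py <<'E'
import numpy as np, cv2
from bench import ctrl
from scipy.spatial.transform import Rotation as R
def camR(c):
    o=np.array(c["orientation"],float)
    if o.shape==(3,3): return o
    return R.from_euler('xyz',o).as_matrix() if o.size==3 else R.from_quat(o).as_matrix()
def world(c,p): return camR(c)@np.array(p)+np.array(c["eye"])
def pix(c,w):
    p=camR(c).T@(np.array(w)-np.array(c["eye"])); return np.array([c["fx"]*p[0]/p[2]+c["cx"],c["fy"]*p[1]/p[2]+c["cy"]])
def ray(c,u,v,z):
    d=camR(c)@np.array([(u-c["cx"])/c["fx"],(v-c["cy"])/c["fy"],1]); e=np.array(c["eye"]); return e+d*(z-e[2])/d[2]
def save(c,n,box=None,s=1):
    f=c["frame"][:,:,::-1]
    if box: f=f[box[1]:box[3],box[0]:box[2]]
    cv2.imwrite("pics/"+n,cv2.resize(f,None,fx=s,fy=s,interpolation=cv2.INTER_CUBIC))
def st():
    s=ctrl.read_state(); print({k:np.round(s[k],4).tolist() for k in("time","qpos","tool_pos","ee_rot","ft_force","grip_width")}); return s
E
python3 - <<'E'
from h import *
s=st()
for n in("top","side","wrist"):
    c=ctrl.camera(n); save(c,n+"0.png",s=1.5); print(n,c["eye"],c["orientation"],c["fx"],c["cx"],c["cy"])
    for q in("stop","stop_grip","slot","stand_edge","tamp_stand","block","fence_end","tamper","rail","head_top"):
        for r in ctrl.place_of(q,c)[:2]:
            w=world(c,r["at"]); print(q,round(r["score"],2),w.round(4),pix(c,w).round())
E
```

```text
pics
{'time': 0.0, 'qpos': [1.2766, 0.0528, 1.4017, 0.0, 1.6886, -0.0703], 'tool_pos': [0.1164, 0.5116, 0.2305], 'ee_rot': [3.058, 1.5693, -1.8783], 'ft_force': [-0.682, -0.1066, 0.5282], 'grip_width': 0.9999}
top [0.52627349 0.0974785  0.98414774] [-3.07653396 -0.02723467 -1.55441653] 370.2198295489913 256.48880718483537 185.77485637989963
stop 0.66 [0.5979 0.2917 0.0042] [173. 181.]
stop_grip 0.83 [0.5926 0.288  0.0614] [170. 182.]
stop_grip 0.48 [0.4968 0.2596 0.0826] [179. 221.]
stand_edge 0.65 [0.4942 0.0335 0.0294] [271. 223.]
tamp_stand 0.6 [ 0.4901 -0.0215  0.0253] [292. 225.]
block 0.73 [4.898e-01 2.994e-01 4.000e-04] [169. 223.]
fence_end 0.9 [ 0.4908 -0.1375  0.0263] [337. 225.]
tamper 0.71 [0.4881 0.3373 0.0306] [152. 223.]
rail 0.73 [ 0.4925  0.2982 -0.0012] [170. 221.]
head_top 0.6 [0.4956 0.2639 0.0312] [181. 221.]
head_top 0.51 [0.5951 0.2872 0.0133] [174. 182.]
side [ 0.0561007  -0.7977577   0.46705233] [-1.92285326 -0.00421797 -0.53959699] 468.5347177197714 255.0166885193364 188.30023475558002
stop 0.78 [ 0.594   0.2893 -0.0008] [219. 196.]
stop 0.64 [0.4981 0.2554 0.0177] [192. 200.]
stop_grip 0.92 [0.4952 0.2583 0.0819] [189. 177.]
stop_grip 0.73 [0.599  0.2908 0.0579] [220. 176.]
slot 0.57 [ 7.194e-01  1.970e-01 -1.000e-04] [275. 198.]
tamp_stand 0.97 [ 0.4899 -0.0188  0.0252] [241. 239.]
block 0.64 [0.4939 0.3015 0.0021] [184. 201.]
fence_end 0.86 [ 0.4855 -0.1389  0.027 ] [270. 263.]
tamper 0.79 [0.4862 0.3398 0.0273] [175. 188.]
rail 0.56 [ 0.4911 -0.0221 -0.003 ] [242. 252.]
head_top 0.63 [0.4954 0.2557 0.0278] [191. 197.]
head_top 0.59 [0.595  0.2875 0.005 ] [220. 194.]
wrist [0.04222506 0.52857268 0.37329745] [2.83752657e+00 9.33867178e-04 1.34730920e+00] 281.6986577469758 253.6935629134841 187.7850501569
```

View pics/top0.png

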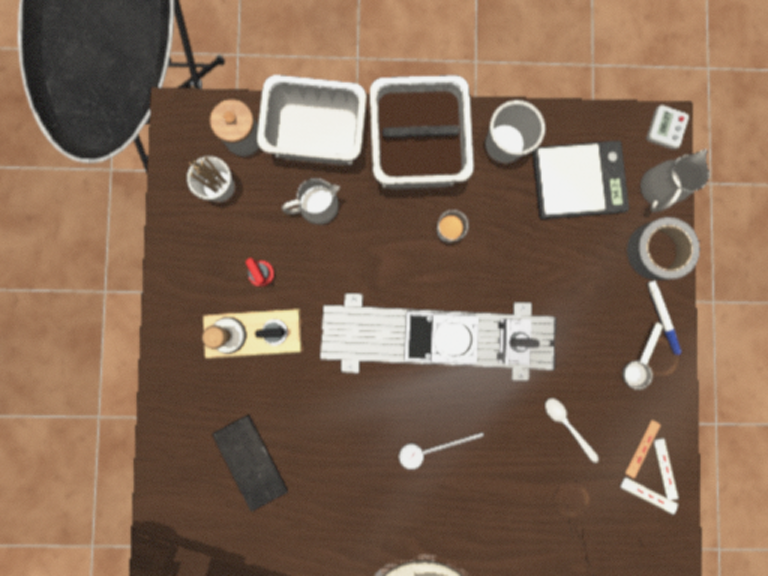

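View pics/side0.png

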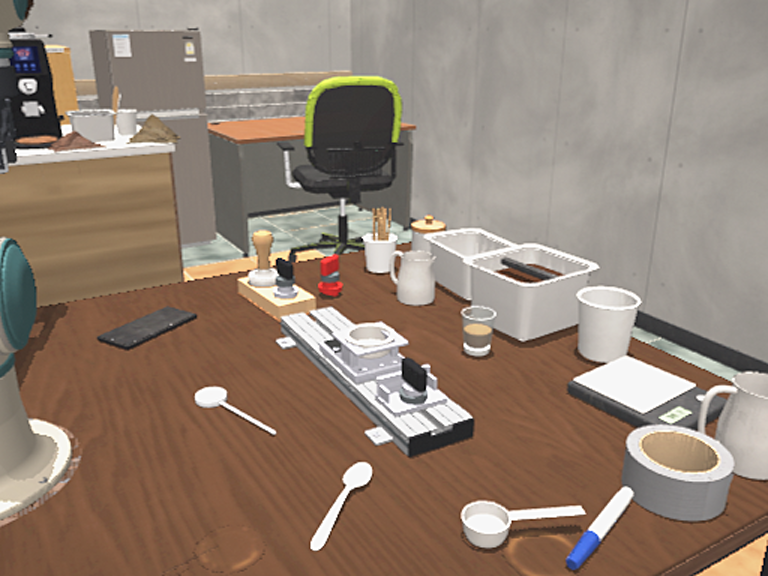

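Run:
```python
from h import *
c=ctrl.camera("top"); save(c,"top1.png",(130,150,380,270),3.2)
d=ctrl.camera("side"); save(d,"side1.png",(150,140,310,300),3.7)
# tool axes matrix
s=ctrl.read_state(); print(R.from_euler('xyz',s["ee_rot"]).as_matrix().round(3))
```

```text
[[ 0.    -0.975  0.222]
 [ 0.     0.222  0.975]
 [-1.     0.     0.   ]]
```

View pics/top1.png

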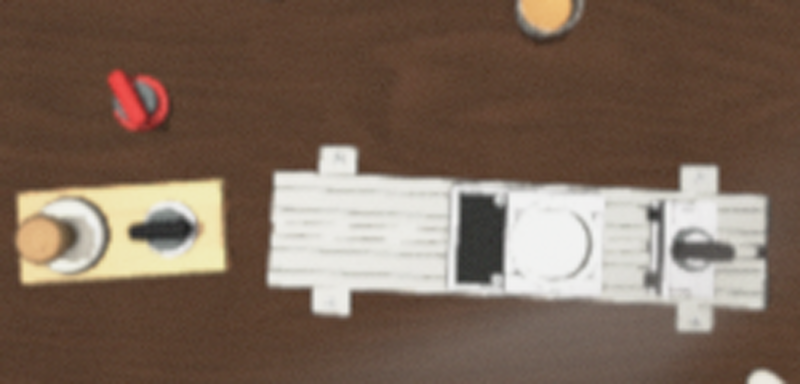

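View pics/side1.png

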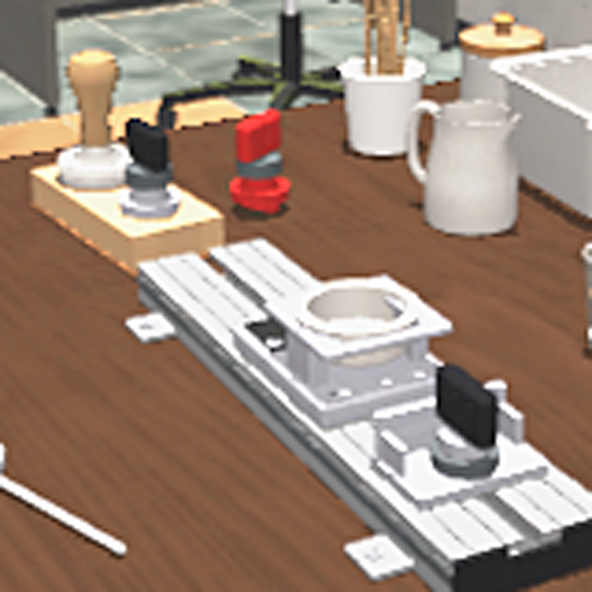

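The candidates in the top view are the black knob on the wooden block (183,221), the red one on the table (173,181), and the black knob on the fence (347,228). The one upright in the block's well is the stop: it's black, not red, and not on the fence. The crop confirms this. Its bar lies along world y, roughly along the block's length.

Run:
```python
from h import *
c=ctrl.camera("top"); T=lambda u,v,z: ray(c,u/3.2+130,v/3.2+150,z)[:2]
g=lambda pts,z:[T(u,v,z).round(4) for u,v in pts]
rc=g([(273,172),(268,286),(767,196),(763,308)],.026); print("rail",rc)
m1=(rc[0]+rc[1])/2;m2=(rc[2]+rc[3])/2; d=m1-m2; print("ctr",(m1+m2)/2,"len",np.hypot(*d),"ydir angle",np.degrees(np.arctan2(d[1],d[0])))
bc=g([(17,193),(222,179),(227,270),(22,285)],.03); print("block",bc); b=(bc[0]+bc[3]-bc[1]-bc[2])/2; print("ctr",sum(bc)/4,"len",np.hypot(*b),"ang",np.degrees(np.arctan2(b[1],b[0])))
print("stand edge",g([(452,186),(448,290)],.04), "bumper", g([(655,250)],.045))
print("collar",T(170,228,.045))
A=[]
for k in range(4):
    for n in("top","side"):
        c=ctrl.camera(n)
        for q in("stop_grip","head_top"):
            for r in ctrl.place_of(q,c):
                w=world(c,r["at"])
                if abs(w[0]-.495)<.02 and abs(w[1]-.26)<.02: A.append((n,q,*w.round(4)))
for a in A: print(a)
```

```text
rail [array([0.5408, 0.1778]), array([0.4495, 0.1797]), array([ 0.528 , -0.2236]), array([ 0.4376, -0.22  ])]
ctr [ 0.488975 -0.021525] len 0.4007403461095476 ydir angle 88.23398133230148
block [array([0.5206, 0.3805]), array([0.5344, 0.2181]), array([0.4621, 0.2122]), array([0.4479, 0.3739])]
ctr [0.49125  0.296175] len 0.16265362738039382 ang 94.93769909876545
stand edge [array([0.5318, 0.0342]), array([0.4495, 0.0362])] bumper [array([ 0.4838, -0.1274])]
collar [0.49519105 0.25589431]
('top', 'stop_grip', np.float64(0.4963), np.float64(0.2579), np.float64(0.0837))
('top', 'stop_grip', np.float64(0.4931), np.float64(0.2602), np.float64(0.0275))
('top', 'head_top', np.float64(0.4938), np.float64(0.2617), np.float64(0.0293))
('side', 'stop_grip', np.float64(0.4947), np.float64(0.2612), np.float64(0.08))
('side', 'head_top', np.float64(0.4964), np.float64(0.2585), np.float64(0.027))
('top', 'stop_grip', np.float64(0.4958), np.float64(0.2593), np.float64(0.0815))
('top', 'stop_grip', np.float64(0.4946), np.float64(0.2584), np.float64(0.0184))
('top', 'head_top', np.float64(0.4955), np.float64(0.2592), np.float64(0.0276))
('side', 'stop_grip', np.float64(0.4938), np.float64(0.2575), np.float64(0.0787))
('side', 'head_top', np.float64(0.4956), np.float64(0.2547), np.float64(0.0255))
('top', 'stop_grip', np.float64(0.494), np.float64(0.2608), np.float64(0.0806))
('top', 'head_top', np.float64(0.4932), np.float64(0.2635), np.float64(0.0291))
('top', 'head_top', np.float64(0.4929), np.float64(0.2599), np.float64(0.017))
('side', 'stop_grip', np.float64(0.4932), np.float64(0.2576), np.float64(0.0821))
('top', 'stop_grip', np.float64(0.4961), np.float64(0.2578), np.float64(0.0837))
('top', 'head_top', np.float64(0.4934), np.float64(0.2657), np.float64(0.029))
('side', 'stop_grip', np.float64(0.4929), np.float64(0.2583), np.float64(0.0796))
('side', 'head_top', np.float64(0.4959), np.float64(0.255), np.float64(0.0238))
```

drive_tool(steps=[3,-42.5,-16.4,1.26,0,0,3,-42.5,-16.4,1.26,0,0,3,-42.5,-16.4,1.26,0,0,3,-42.5,-16.4,1.26,0,0,3,-42.5,-16.4,1.26,0,0,3,-42.5,-16.4,1.26,0,0,3,-42.5,-16.4,1.26,0,0,3,-42.5,-16.4,1.26,0,0,3,-42.5,-16.4,1.26,0,0,3,-42.5,-16.4,1.26,0,0], grip=1)

```text
time: 4.0
tool_pos: [0.4976, 0.2541, 0.2002]
ee_rot: [-1.976, 1.569, -1.896]
ft_force: [-0.9, 1.0, 0.9]
grip_width: 0.999
```

drive_tool(steps=[0,0,0,0,0,0,0,0,0,0,0,0])

```text
time: 4.2
tool_pos: [0.4939, 0.2583, 0.2014]
ee_rot: [2.03, 1.57, 2.118]
ft_force: [-0.2, -0.1, -0.1]
grip_width: 1.0
```

Run:
```python
from h import *
s=st(); print(R.from_euler('xyz',s["ee_rot"]).as_matrix().round(3))
c=ctrl.camera("wrist"); save(c,"w1.png",s=1.5)
for q in("stop_grip","collar","head_top"):
    for r in ctrl.place_of(q,c)[:2]:
        w=world(c,r["at"]); print(q,round(r["score"],2),w.round(4),pix(c,w).round())
print("tcp",pix(c,s["tool_pos"]))
```

```text
{'time': 4.2, 'qpos': [0.4154, 0.1537, 1.3513, 0.0005, 1.6366, 0.3274], 'tool_pos': [0.4939, 0.2583, 0.2014], 'ee_rot': [2.0297, 1.5703, 2.1178], 'ft_force': [-0.2303, -0.1346, -0.0556], 'grip_width': 1.0004}
[[-0.    -0.088  0.996]
 [ 0.     0.996  0.088]
 [-1.     0.    -0.   ]]
stop_grip 0.62 [0.4972 0.259  0.0788] [257. 181.]
collar 0.9 [0.4909 0.2607 0.029 ] [251. 167.]
head_top 0.69 [0.5952 0.2852 0.0081] [340. 150.]
head_top 0.62 [0.4962 0.255  0.0262] [255. 171.]
tcp [253.11984655 241.21676977]
```

View pics/w1.png

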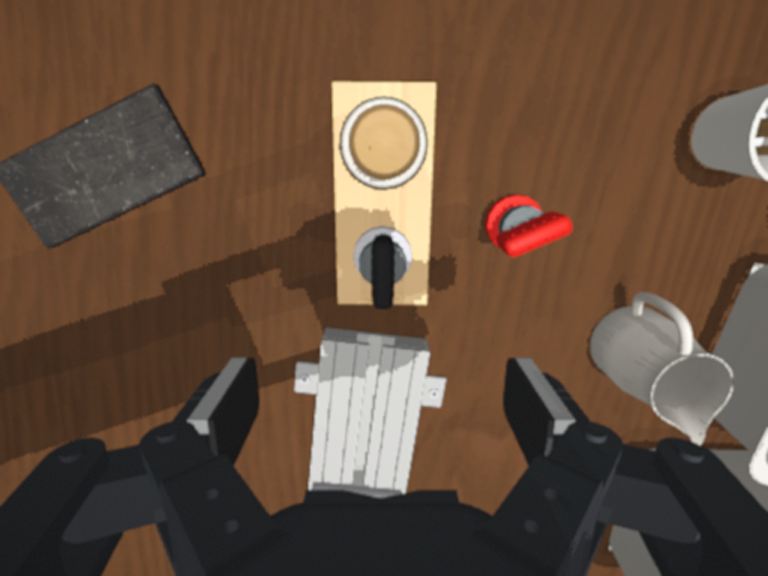

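The picture shows the stop's bar upright at (382,270) in the enlarged view, lined up with the tool and midway between the fingers. The red stop is well to the right at (535,230). Going down to grasp.

drive_tool(steps=[4.5,0,0.15,0,0,0,9,0,0.15,0,0,0,12,0,0.15,0,0,0,13.5,0,0.15,0,0,0,13.5,0,0.15,0,0,0,13.5,0,0.15,0,0,0])

```text
time: 5.0
tool_pos: [0.4967, 0.2585, 0.0682]
ee_rot: [0.355, 1.568, 0.443]
ft_force: [0.5, -0.0, 0.8]
grip_width: 1.001
```

drive_tool(steps=[0,0,0,0,0,0,0,0,0,0,0,0,0,0,0,0,0,0,0,0,0,0,0,0,0,0,0,0,0,0,0,0,0,0,0,0,0,0,0,0,0,0,0,0,0,0,0,0], grip=-1, newtons=80)

```text
time: 5.8
tool_pos: [0.4961, 0.2579, 0.0666]
ee_rot: [0.428, 1.57, 0.515]
ft_force: [-0.1, -0.6, 2.1]
grip_width: 0.147
```

Run:
```python
from h import *
s=st()
c=ctrl.camera("wrist"); save(c,"w2.png",s=1.5)
```

```text
{'time': 5.8, 'qpos': [0.4133, 0.2626, 1.503, 0.0, 1.3756, 0.3263], 'tool_pos': [0.4961, 0.2579, 0.0666], 'ee_rot': [0.4282, 1.5704, 0.5153], 'ft_force': [-0.0792, -0.6327, 2.1095], 'grip_width': 0.1465}
```

View pics/w2.png

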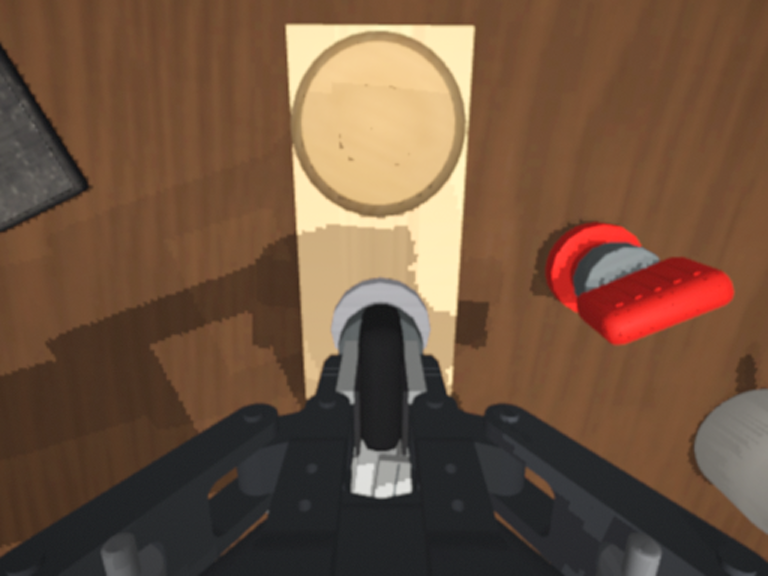

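drive_tool(steps=[-1,0,0,0,0,0,-3,0,0,0,0,0,-6,0,0,0,0,0,-8.4,0,0,0,0,0,-8.4,-5,-0.5,0,0,0,-8.4,-10,-1,0,0,0,-8.4,-14.7,-1.5,0,0,0,-8.4,-14.7,-1.5,0,0,0,-8.4,-14.7,-1.5,0,0,0,-8.4,-14.7,-1.5,0,0,0])

```text
time: 6.85
tool_pos: [0.4938, 0.1108, 0.1504]
ee_rot: [1.728, 1.57, 1.815]
ft_force: [-0.0, -0.6, -2.2]
grip_width: 0.149
```

Run:
```python
from h import *
s=st(); print(R.from_euler('xyz',s["ee_rot"]).as_matrix().round(4).tolist())
c=ctrl.camera("wrist"); save(c,"w3.png",s=1.5); np.savez("w3",**{k:c[k] for k in("frame","fx","fy","cx","cy","eye","orientation")})
save(c,"w3b.png",(180,120,330,260),5)
d=ctrl.camera("side"); save(d,"s3.png",(140,90,300,250),4)
for q in("collar","head_top","stop_grip","slot"):
    for r in ctrl.place_of(q,c)[:2]:
        w=world(c,r["at"]); print(q,round(r["score"],2),w.round(4),pix(c,w).round())
```

```text
{'time': 6.85, 'qpos': [0.1474, 0.0389, 1.5765, 0.0005, 1.5262, 0.0598], 'tool_pos': [0.4938, 0.1108, 0.1504], 'ee_rot': [1.7276, 1.5703, 1.8152], 'ft_force': [-0.0471, -0.5843, -2.1851], 'grip_width': 0.1485}
[[-0.0001, -0.0875, 0.9962], [0.0004, 0.9962, 0.0875], [-1.0, 0.0005, -0.0001]]
collar 0.81 [0.4932 0.1126 0.1133] [253. 213.]
head_top 0.56 [0.4916 0.1069 0.1096] [250. 218.]
stop_grip 0.77 [0.4981 0.1096 0.1637] [261. 256.]
slot 0.31 [0.4916 0.115  0.1127] [251. 209.]
```

View pics/w3b.png

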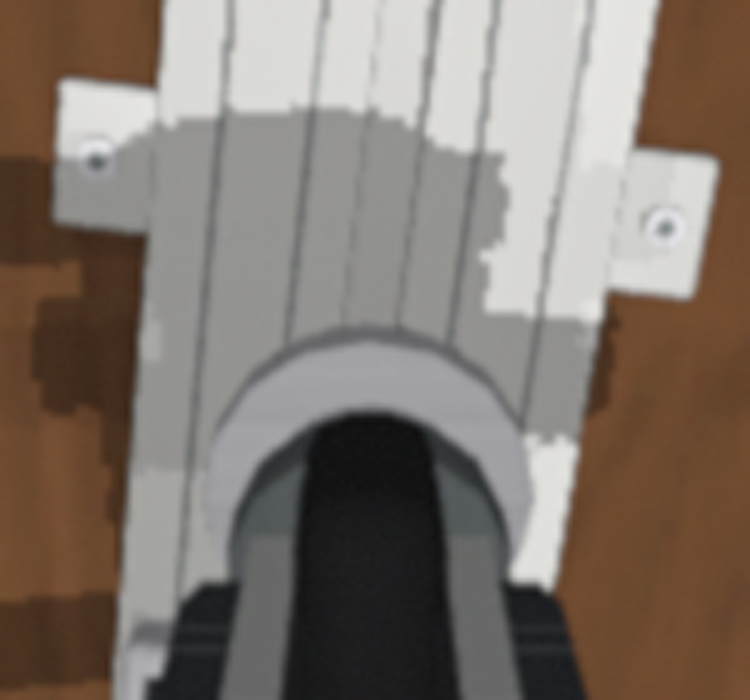

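View pics/w3.png

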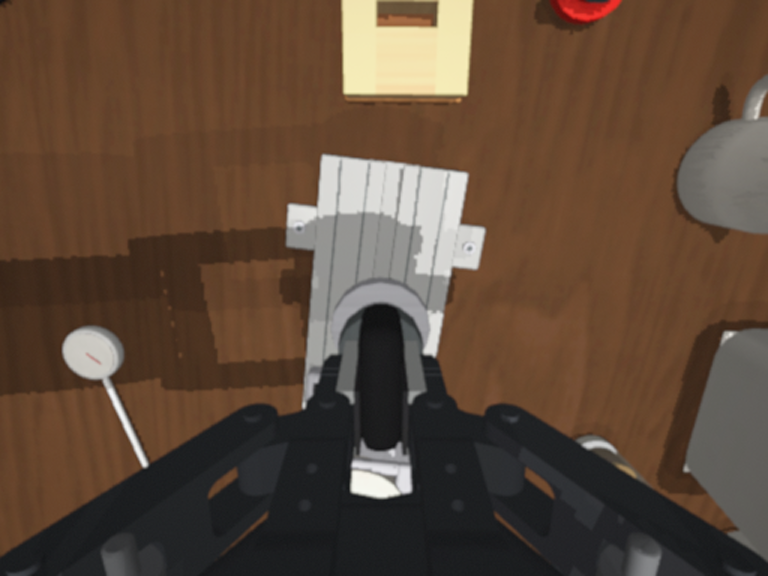

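View pics/s3.png

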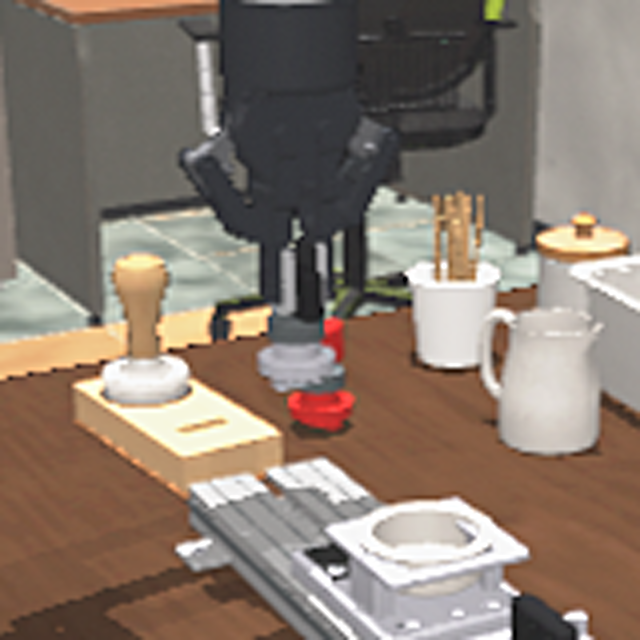

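Run:
```python
from h import *
c=dict(np.load("w3.npz")); P=lambda u,v,z: ray(c,u/5+180-.4,v/5+120-.4,z)   # cv2.resize half-pixel
for a in((378,437,0),(345,400,325),(165,658,0),(143,603,325)):
    l,r=P(a[0],a[2],.026),P(a[1],a[2],.026); m=(l+r)/2; print("mid",m[:2].round(4),"w",np.linalg.norm(l-r).round(4), "from axis ctr", )
for v,z in((342,.1228),(328,.1138)): print("collar front",P(368,v,z)[:2].round(4))
l,r=P(205,490,.1228),P(532,490,.1228); print("collar width",np.linalg.norm(l-r),((l+r)/2).round(4))
for u,v in((165,0),(115,690),(658,0),(560,580),(378,0),(345,325),(437,0),(400,325)): print(u,v,P(u,v,.026)[:2].round(4))
# block well, for reference
for u,v in ((376,0),(438,0),(376,26),(438,26)): print("well",ray(c,u/1.5-.17,v/1.5-.17,.03)[:2].round(4))
```

```text
mid [0.4957 0.1693] w 0.0109 from axis ctr
mid [0.4948 0.1065] w 0.0109 from axis ctr
mid [0.4965 0.1694] w 0.0908 from axis ctr
mid [0.4949 0.1065] w 0.0909 from axis ctr
collar front [0.4918 0.1333]
collar front [0.4918 0.1324]
collar width 0.042700820803790084 [0.4936 0.1131 0.1228]
165 0 [0.4512 0.1654]
115 690 [0.4469 0.0199]
658 0 [0.5417 0.1734]
560 580 [0.5389 0.0544]
378 0 [0.4903 0.1689]
345 325 [0.4894 0.106 ]
437 0 [0.5011 0.1698]
400 325 [0.5002 0.107 ]
well [0.4781 0.2626]
well [0.5113 0.2655]
well [0.4791 0.2503]
well [0.5129 0.2533]
```

drive_tool(steps=[0,-1.09,0,-0.14,0,0,0,-1.09,0,-0.28,0,0,0,-1.09,0,-0.42,0,0,0,-1.09,0,-0.56,0,0,0,-1.09,0,-0.7,0,0,0,-1.09,0,-0.84,0,0,1,-1.09,0,-0.98,0,0,2,-1.09,0,-1.12,0,0,3,-1.09,0,-1.26,0,0,4,-1.09,0,-1.4,0,0])

```text
time: 8.15
tool_pos: [0.4947, 0.0996, 0.1099]
ee_rot: [0.732, 1.571, 2.226]
ft_force: [-0.5, 0.1, -1.5]
grip_width: 0.145
```

drive_tool(steps=[2,0,0,-0.056,0,0,3,0,0,-0.056,0,0,3,0,0,-0.056,0,0,3,0,0,-0.056,0,0])

```text
time: 8.55
tool_pos: [0.495, 0.0994, 0.0808]
ee_rot: [-1.196, 1.57, 0.346]
ft_force: [-0.1, 0.0, -2.0]
grip_width: 0.146
```

Run:
```python
from h import *
s=st(); M=R.from_euler('xyz',s["ee_rot"]).as_matrix();print(M.round(4).tolist(), "yaw z",np.degrees(np.arctan2(M[1,2],M[0,2])))
c=ctrl.camera("wrist"); save(c,"w4b.png",(150,90,350,240),4)
print("axis at rail",pix(c,[*s["tool_pos"][:2],.026]))
for y in(.04,.08,.12,.16): print(y,[(pix(c,[.4929+.026*y-.0009+d,y,.026])*4-[600,360]).round().tolist() for d in(-.0055,.0055)])
d=ctrl.camera("side"); save(d,"s4.png",(160,120,300,260),4)
```

```text
{'time': 8.55, 'qpos': [0.125, 0.1009, 1.6563, 0.0001, 1.384, -1.417], 'tool_pos': [0.495, 0.0994, 0.0808], 'ee_rot': [-1.1955, 1.5704, 0.3464], 'ft_force': [-0.1402, 0.0129, -1.9677], 'grip_width': 0.1465}
[[0.0003, -0.9996, 0.0288], [0.0001, 0.0288, 0.9996], [-1.0, -0.0003, 0.0001]] yaw z 88.34949701187765
axis at rail [254.37260956 206.21051028]
0.04 [[96.0, 436.0], [103.0, 491.0]]
0.08 [[312.0, 435.0], [315.0, 490.0]]
0.12 [[528.0, 435.0], [528.0, 490.0]]
0.16 [[744.0, 434.0], [740.0, 490.0]]
```

View pics/w4b.png

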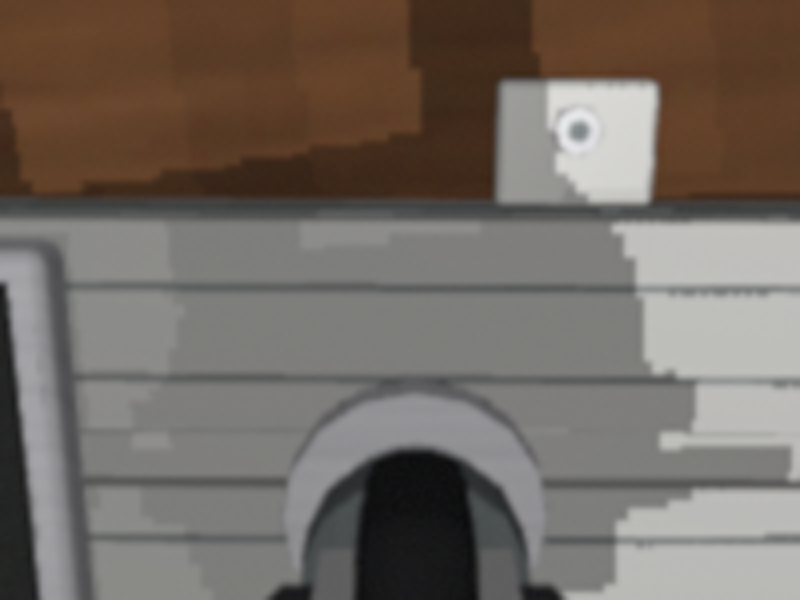

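View pics/s4.png

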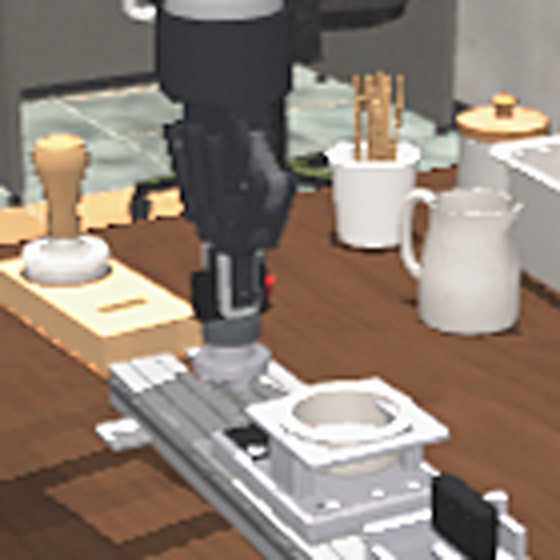

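Run:
```python
from h import *
s=ctrl.read_state(); c=ctrl.camera("wrist"); t=s["tool_pos"]
f=lambda w:(pix(c,w)*4-[600,360]+1.5).round(1).tolist()
print("collar front top/under",f([t[0]-.022,t[1],.0532]),f([t[0]-.022,t[1],.0442]))
print("rail edge lines",[ (d,f([t[0]+d,t[1],.026])[1]) for d in(-.045,-.0055,.0055)], "foot of rail edge z0",f([t[0]-.045,t[1],0.0]))
g=cv2.cvtColor(c["frame"],cv2.COLOR_RGB2GRAY)
for a,b in((172,182),(290,310),(325,345)): 
    print(a,[(v,round(float(g[v,a:b].mean()))) for v in range(134,230)if v<150 or v>190] if a!=290 else [(v,round(float(g[v,a:b].mean()))) for v in range(134,150)])
print("col",[(v,int(g[v,250:258].mean())) for v in range(176,200)])
```

```text
collar front top/under [415.3, 397.3] [415.3, 380.8]
rail edge lines [(-0.045, 225.1), (-0.0055, 437.2), (0.0055, 492.0)] foot of rail edge z0 [412.3, 204.1]
172 [(134, 59), (135, 49), (136, 45), (137, 46), (138, 54), (139, 63), (140, 63), (141, 75), (142, 81), (143, 94), (144, 122), (145, 137), (146, 139), (147, 139), (148, 139), (149, 139), (191, 138), (192, 138), (193, 138), (194, 138), (195, 135), (196, 126), (197, 123), (198, 125), (199, 126), (200, 126), (201, 126), (202, 126), (203, 125), (204, 126), (205, 126), (206, 126), (207, 122), (208, 101), (209, 88), (210, 104), (211, 125), (212, 133), (213, 134), (214, 133), (215, 134), (216, 135), (217, 136), (218, 136), (219, 136), (220, 136), (221, 132), (222, 115), (223, 99), (224, 113), (225, 128), (226, 132), (227, 132), (228, 132), (229, 131)]
290 [(134, 205), (135, 200), (136, 190), (137, 181), (138, 173), (139, 153), (140, 110), (141, 78), (142, 77), (143, 88), (144, 111), (145, 139), (146, 147), (147, 144), (148, 140), (149, 139)]
325 [(134, 67), (135, 68), (136, 67), (137, 59), (138, 51), (139, 58), (140, 65), (141, 64), (142, 74), (143, 89), (144, 125), (145, 171), (146, 189), (147, 191), (148, 191), (149, 191), (191, 188), (192, 188), (193, 188), (194, 187), (195, 188), (196, 187), (197, 181), (198, 184), (199, 184), (200, 162), (201, 135), (202, 125), (203, 125), (204, 125), (205, 125), (206, 125), (207, 124), (208, 115), (209, 94), (210, 97), (211, 142), (212, 177), (213, 186), (214, 187), (215, 186), (216, 186), (217, 186), (218, 186), (219, 186), (220, 186), (221, 187), (222, 180), (223, 148), (224, 134), (225, 168), (226, 184), (227, 186), (228, 185), (229, 185)]
col [(176, 126), (177, 125), (178, 125), (179, 125), (180, 125), (181, 125), (182, 120), (183, 100), (184, 89), (185, 90), (186, 93), (187, 98), (188, 116), (189, 138), (190, 146), (191, 146), (192, 145), (193, 146), (194, 147), (195, 147), (196, 146), (197, 146), (198, 146), (199, 145)]
```

drive_tool(steps=[0.4,0.07,0,0,0,0,0.7,0.07,0,0,0,0,0.9,0.07,0,0,0,0,1.1,0.07,0,0,0,0,1.1,0.07,0,0,0,0])

```text
time: 9.2
tool_pos: [0.494, 0.0992, 0.069]
ee_rot: [1.501, 1.57, 3.044]
ft_force: [0.5, 0.0, -2.2]
grip_width: 0.145
```

drive_tool(steps=[0.3,0,0,0,0,0,0.5,0,0,0,0,0,0.5,0,0,0,0,0,0.5,0,0,0,0,0])

```text
time: 9.6
tool_pos: [0.494, 0.0993, 0.0642]
ee_rot: [1.293, 1.571, 2.836]
ft_force: [0.6, -1.5, -1.7]
grip_width: 0.145
```

Run:
```python
from h import *
s=st(); print(ctrl.read_state()["torque"])
c=ctrl.camera("wrist"); save(c,"w5.png",(150,90,350,240),4)
d=ctrl.camera("side"); save(d,"s5.png",(160,120,300,260),4)
for r in ctrl.place_of("stand_edge",d)+ctrl.place_of("stand_edge",c): print(r["score"],r["at"])
print([ (y,(pix(c,[.494,y,.040])*4-[600,360]).round()) for y in(.03,.035,.04,.06,.08)])
```

```text
{'time': 9.6, 'qpos': [0.1249, 0.1185, 1.6729, 0.0001, 1.3504, -1.4181], 'tool_pos': [0.494, 0.0993, 0.0642], 'ee_rot': [1.2932, 1.5706, 2.8362], 'ft_force': [0.5792, -1.508, -1.7384], 'grip_width': 0.1451}
[ 0.03689207 -0.04486552 -0.02745463]
0.87 [-0.0549, 0.0861, 1.0288]
0.86 [-0.0598, 0.0188, 0.1908]
[(0.03, array([-11., 544.])), (0.035, array([ 20., 543.])), (0.04, array([ 51., 543.])), (0.06, array([174., 540.])), (0.08, array([298., 537.]))]
```

View pics/w5.png

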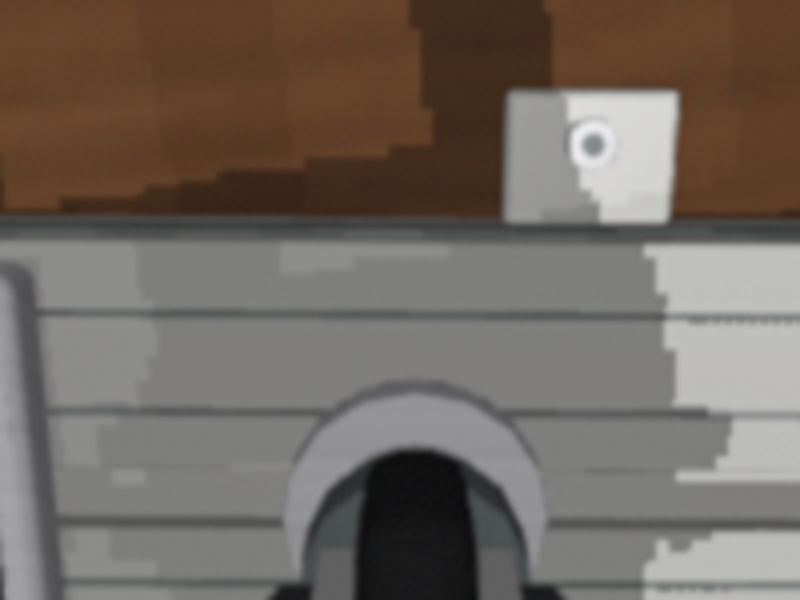

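View pics/s5.png

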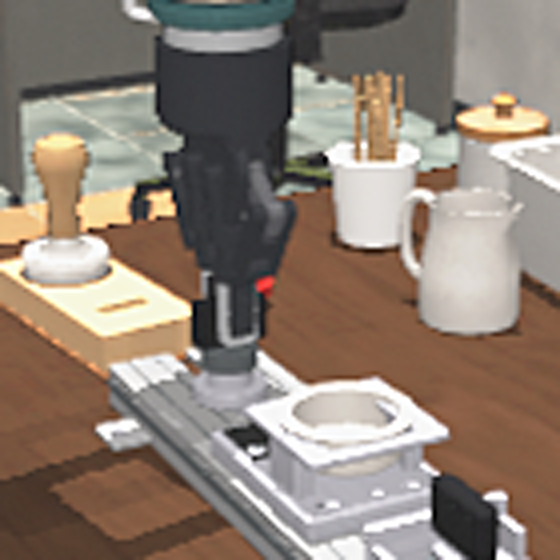

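drive_tool(steps=[0.08,0,0,0,0,0,0.08,0,0,0,0,0])

```text
time: 10.0
tool_pos: [0.494, 0.0992, 0.0634]
ee_rot: [1.032, 1.571, 2.575]
ft_force: [0.2, 0.0, -1.8]
grip_width: 0.146
```

drive_tool(steps=[0.06,0,0,0,0,0,0.06,0,0,0,0,0])

```text
time: 10.2
tool_pos: [0.494, 0.0992, 0.0628]
ee_rot: [1.227, 1.571, 2.77]
ft_force: [-0.1, -0.1, -2.6]
grip_width: 0.149
```

drive_tool(steps=[0,0,-0.5,0,0,0,0,0,-1.2,0,0,0,0,0,-2,0,0,0,0,0,-2.6,0,0,0,0,0,-3,0,0,0,0,0,-3.3,0,0,0,0,0,-3.3,0,0,0])

```text
time: 10.9
tool_pos: [0.4932, 0.0659, 0.0629]
ee_rot: [0.159, 1.571, 1.702]
ft_force: [0.3, -0.2, -2.0]
grip_width: 0.146
```

drive_tool(steps=[0,0,-0.1,0,0,0,0,0,-0.2,0,0,0,0,0,-0.3,0,0,0,0,0,-0.4,0,0,0,0,0,-0.5,0,0,0,0,0,-0.6,0,0,0,0,0,-0.7,0,0,0,0,0,-0.8,0,0,0,0,0,-0.9,0,0,0,0,0,-1,0,0,0])

```text
time: 11.9
tool_pos: [0.4929, 0.0564, 0.0629]
ee_rot: [-0.16, 1.57, 1.383]
ft_force: [0.6, 2.3, -1.7]
grip_width: 0.146
```

Run:
```python
from h import *
s=st()
d=ctrl.camera("side"); save(d,"s6.png",(170,140,310,280),4)
c=ctrl.camera("top"); save(c,"t6.png",(200,190,380,260),4)
for n,c in(("side",d),("top",c)):
  for q in("stand_edge","tamp_stand","collar"):
    for r in ctrl.place_of(q,c)[:2]: w=world(c,r["at"]);print(n,q,round(r["score"],2),w.round(4))
```

```text
{'time': 11.9, 'qpos': [0.0393, 0.0987, 1.6972, 0.0005, 1.3456, -1.504], 'tool_pos': [0.4929, 0.0564, 0.0629], 'ee_rot': [-0.16, 1.5703, 1.3832], 'ft_force': [0.5974, 2.3464, -1.6612], 'grip_width': 0.1455}
side stand_edge 0.74 [0.4917 0.0331 0.0319]
side tamp_stand 0.95 [ 0.4913 -0.021   0.0259]
side collar 0.42 [0.4904 0.051  0.0282]
side collar 0.41 [0.5906 0.2921 0.0074]
top collar 0.63 [0.5958 0.2926 0.0094]
```

View pics/s6.png

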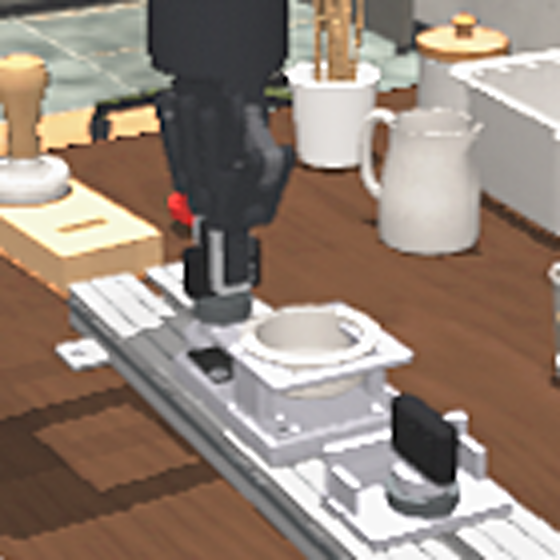

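View pics/t6.png

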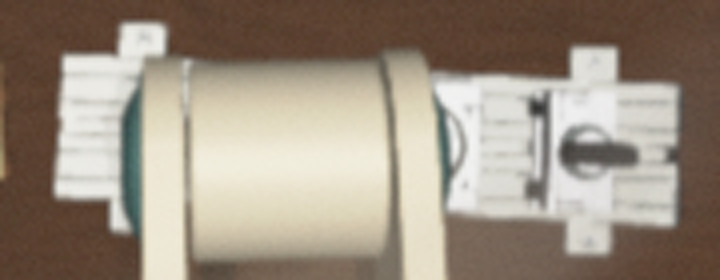

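drive_tool(steps=[0,0,-0.2,0,0,0,0,0,-0.45,0,0,0,0,0,-0.7,0,0,0,0,0,-0.95,0,0,0,0,0,-1.2,0,0,0,0,0,-1.4,0,0,0,0,0,-1.6,0,0,0,0,0,-1.8,0,0,0,0,0,-2,0,0,0,0,0,-2,0,0,0])

```text
time: 13.3
tool_pos: [0.4923, 0.0359, 0.0629]
ee_rot: [3.114, 1.57, -1.626]
ft_force: [-0.1, 1.5, -1.6]
grip_width: 0.145
```

Run:
```python
from h import *
s=st()
c=ctrl.camera("top"); save(c,"t7.png",(260,190,360,260),7)
g=c["frame"].mean(2); print(np.round(g[210:216,300:345].mean(0)).tolist()); print(np.round(g[232:238,300:345].mean(0)).tolist())
print([(y,pix(c,[.49,y,.04]).round(1)) for y in(-.1,-.09)])
```

```text
{'time': 13.3, 'qpos': [-0.0019, 0.0922, 1.7043, -0.0004, 1.3451, -1.5445], 'tool_pos': [0.4923, 0.0359, 0.0629], 'ee_rot': [3.1142, 1.5704, -1.6263], 'ft_force': [-0.1181, 1.4589, -1.5876], 'grip_width': 0.1454}
[179.0, 180.0, 180.0, 178.0, 178.0, 178.0, 177.0, 168.0, 137.0, 105.0, 125.0, 173.0, 185.0, 187.0, 187.0, 187.0, 187.0, 186.0, 187.0, 189.0, 202.0, 221.0, 232.0, 231.0, 230.0, 229.0, 228.0, 226.0, 218.0, 210.0, 206.0, 199.0, 183.0, 172.0, 182.0, 174.0, 152.0, 173.0, 213.0, 215.0, 206.0, 214.0, 219.0, 219.0, 218.0]
[227.0, 227.0, 227.0, 227.0, 227.0, 227.0, 227.0, 227.0, 220.0, 179.0, 118.0, 134.0, 203.0, 221.0, 224.0, 223.0, 223.0, 223.0, 222.0, 222.0, 222.0, 211.0, 152.0, 108.0, 152.0, 223.0, 233.0, 228.0, 216.0, 207.0, 197.0, 167.0, 141.0, 144.0, 155.0, 127.0, 131.0, 190.0, 225.0, 225.0, 225.0, 215.0, 201.0, 194.0, 191.0]
[(-0.1, array([323.5, 225.4])), (-0.09, array([319.6, 225.4]))]
```

View pics/t7.png

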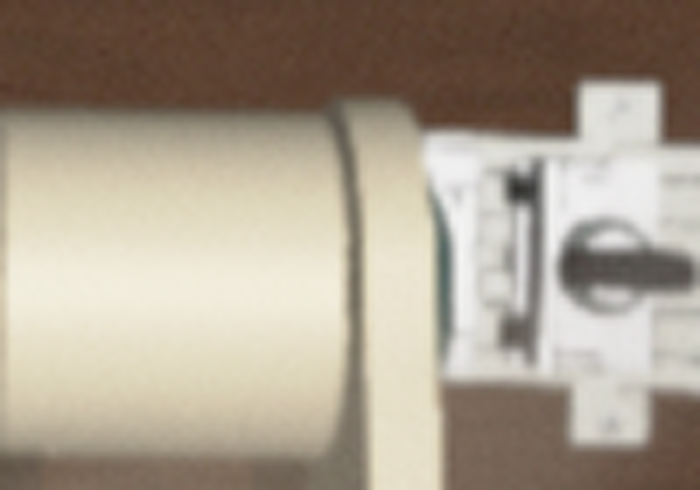

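drive_tool(steps=[0,0,-0.15,0,0,0,0,0,-0.3,0,0,0,0,0,-0.4,0,0,0,0,0,-0.5,0,0,0,0,0,-0.6,0,0,0,0,0,-0.6,0,0,0])

```text
time: 13.95
tool_pos: [0.4922, 0.0301, 0.0629]
ee_rot: [-2.965, 1.571, -1.422]
ft_force: [0.4, 0.4, -1.5]
grip_width: 0.148
```

drive_tool(steps=[0,0,-0.05,0,0,0,0,0,-0.1,0,0,0,0,0,-0.15,0,0,0])

```text
time: 14.25
tool_pos: [0.4921, 0.0288, 0.0629]
ee_rot: [-0.083, 1.571, 1.46]
ft_force: [-0.2, 3.3, -2.4]
grip_width: 0.148
```

drive_tool(steps=[0,0,-0.05,0,0,0,0,0,-0.1,0,0,0,0,0,-0.1,0,0,0])

```text
time: 14.55
tool_pos: [0.4921, 0.0277, 0.0629]
ee_rot: [-1.117, 1.571, 0.426]
ft_force: [0.6, 1.9, -1.3]
grip_width: 0.153
```

drive_tool(steps=[0,0,-0.05,0,0,0,0,0,-0.1,0,0,0])

```text
time: 14.75
tool_pos: [0.4921, 0.0268, 0.0629]
ee_rot: [-0.231, 1.571, 1.312]
ft_force: [1.3, 2.5, -1.3]
grip_width: 0.146
```

drive_tool(steps=[0,0,-0.05,0,0,0,0,0,-0.1,0,0,0])

```text
time: 14.95
tool_pos: [0.492, 0.0258, 0.0629]
ee_rot: [0.128, 1.571, 1.671]
ft_force: [-0.4, 2.7, -1.5]
grip_width: 0.148
```

drive_tool(steps=[0,0,-0.05,0,0,0,0,0,-0.1,0,0,0])

```text
time: 15.15
tool_pos: [0.492, 0.0247, 0.0629]
ee_rot: [-0.734, 1.571, 0.809]
ft_force: [-0.9, 2.7, -0.6]
grip_width: 0.144
```

drive_tool(steps=[0,0,-0.03,0,0,0,0,0,-0.05,0,0,0])

```text
time: 15.35
tool_pos: [0.492, 0.0242, 0.0629]
ee_rot: [-0.435, 1.571, 1.108]
ft_force: [1.1, 3.5, -1.8]
grip_width: 0.146
```

drive_tool(steps=[0,0,-0.03,0,0,0,0,0,-0.05,0,0,0])

```text
time: 15.55
tool_pos: [0.492, 0.0238, 0.0629]
ee_rot: [-0.474, 1.571, 1.069]
ft_force: [0.2, 2.5, -1.0]
grip_width: 0.147
```

drive_tool(steps=[0,0,-0.05,0,0,0,0,0,-0.08,0,0,0])

```text
time: 15.75
tool_pos: [0.492, 0.023, 0.0629]
ee_rot: [-0.012, 1.571, 1.531]
ft_force: [0.1, 3.4, -1.6]
grip_width: 0.146
```

Run:
```python
from h import *
s=st()
c=ctrl.camera("top"); save(c,"t8.png",(310,200,350,250),12)
```

```text
{'time': 15.75, 'qpos': [-0.0284, 0.089, 1.7077, 0.0001, 1.345, -1.5714], 'tool_pos': [0.492, 0.023, 0.0629], 'ee_rot': [-0.0117, 1.5707, 1.5313], 'ft_force': [0.1148, 3.3878, -1.6051], 'grip_width': 0.1455}
```

View pics/t8.png

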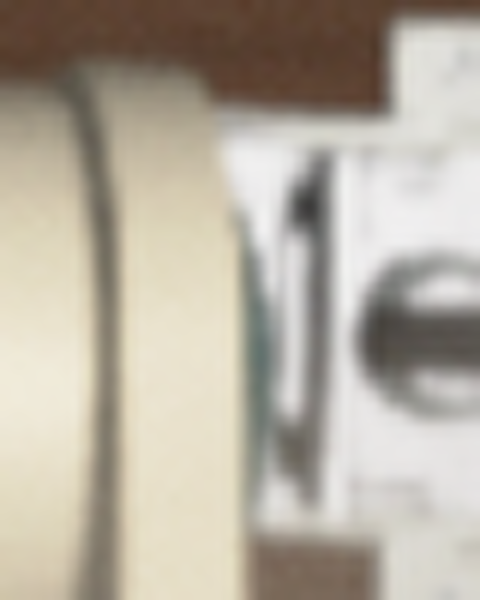

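drive_tool(steps=[0,0,-0.03,0,0,0,0,0,-0.05,0,0,0])

```text
time: 16.0
tool_pos: [0.492, 0.0225, 0.0629]
ee_rot: [-0.413, 1.571, 1.13]
ft_force: [-0.6, 2.8, -0.8]
grip_width: 0.146
```

drive_tool(steps=[0,0,-0.03,0,0,0,0,0,-0.05,0,0,0])

```text
time: 16.2
tool_pos: [0.4919, 0.022, 0.0629]
ee_rot: [-0.195, 1.571, 1.348]
ft_force: [-0.7, 3.1, -1.0]
grip_width: 0.149
```

drive_tool(steps=[0,0,-0.05,0,0,0,0,0,-0.08,0,0,0])

```text
time: 16.4
tool_pos: [0.4919, 0.0211, 0.0629]
ee_rot: [-0.646, 1.571, 0.897]
ft_force: [-0.5, 3.5, -0.3]
grip_width: 0.15
```

drive_tool(steps=[0,0,-0.03,0,0,0,0,0,-0.05,0,0,0])

```text
time: 16.6
tool_pos: [0.4919, 0.0206, 0.0629]
ee_rot: [-0.133, 1.571, 1.41]
ft_force: [0.9, 2.1, -1.8]
grip_width: 0.144
```

drive_tool(steps=[0,0,-0.05,0,0,0,0,0,-0.08,0,0,0])

```text
time: 16.8
tool_pos: [0.4919, 0.0201, 0.0629]
ee_rot: [-0.051, 1.57, 1.493]
ft_force: [-0.2, 5.0, -1.2]
grip_width: 0.148
```

drive_tool(steps=[0,0,-0.03,0,0,0,0,0,-0.05,0,0,0])

```text
time: 17.0
tool_pos: [0.4919, 0.0198, 0.0629]
ee_rot: [-0.114, 1.57, 1.43]
ft_force: [-0.3, 5.5, -1.0]
grip_width: 0.145
```

drive_tool(steps=[0,0,-0.03,0,0,0,0,0,-0.03,0,0,0,0,0,-0.03,0,0,0])

```text
time: 17.3
tool_pos: [0.4919, 0.0197, 0.063]
ee_rot: [-0.117, 1.569, 1.426]
ft_force: [0.1, 5.8, -0.5]
grip_width: 0.147
```

drive_tool(steps=[0,0,-0.02,0,0,0,0,0,-0.02,0,0,0])

```text
time: 17.5
tool_pos: [0.4919, 0.0196, 0.0629]
ee_rot: [-0.072, 1.569, 1.472]
ft_force: [0.6, 6.2, -0.9]
grip_width: 0.148
```

drive_tool(steps=[0,0,-0.04,0,0,0,0,0,-0.06,0,0,0,0,0,-0.06,0,0,0])

```text
time: 17.8
tool_pos: [0.4919, 0.0193, 0.063]
ee_rot: [-0.063, 1.568, 1.48]
ft_force: [-0.5, 8.8, -1.4]
grip_width: 0.149
```

drive_tool(steps=[0,0,-0.03,0,0,0,0,0,-0.05,0,0,0,0,0,-0.05,0,0,0])

```text
time: 18.1
tool_pos: [0.4919, 0.0191, 0.063]
ee_rot: [-0.076, 1.568, 1.467]
ft_force: [0.4, 9.6, -0.6]
grip_width: 0.146
```

drive_tool(steps=[0,0,-0.03,0,0,0,0,0,-0.04,0,0,0,0,0,-0.04,0,0,0])

```text
time: 18.4
tool_pos: [0.4919, 0.019, 0.063]
ee_rot: [-0.068, 1.567, 1.475]
ft_force: [-0.7, 10.3, -0.5]
grip_width: 0.147
```

drive_tool(steps=[0.05,0,0,0,0,0,0.1,0,0,0,0,0,0.15,0,0,0,0,0,0.15,0,0,0,0,0])

```text
time: 18.8
tool_pos: [0.4921, 0.019, 0.0625]
ee_rot: [-0.25, 1.567, 1.293]
ft_force: [-2.5, 10.2, 5.8]
grip_width: 0.142
```

drive_tool(steps=[0.08,0,0,0,0,0,0.16,0,0,0,0,0,0.24,0,0,0,0,0,0.3,0,0,0,0,0,0.3,0,0,0,0,0])

```text
time: 19.3
tool_pos: [0.4922, 0.019, 0.0603]
ee_rot: [-0.307, 1.567, 1.237]
ft_force: [-5.0, 10.6, 11.8]
grip_width: 0.147
```

drive_tool(steps=[0.08,0,0,0,0,0,0.16,0,0,0,0,0,0.2,0,0,0,0,0,0.2,0,0,0,0,0])

```text
time: 19.7
tool_pos: [0.4923, 0.019, 0.0586]
ee_rot: [-0.327, 1.567, 1.216]
ft_force: [-7.5, 10.6, 14.0]
grip_width: 0.147
```

drive_tool(steps=[0.04,0.06,0,0,0,0,0.08,0.12,0,0,0,0,0.08,0.12,0,0,0,0])

```text
time: 20.0
tool_pos: [0.4921, 0.019, 0.0585]
ee_rot: [-0.899, 1.565, 0.645]
ft_force: [-3.9, 11.0, 13.5]
grip_width: 0.145
```

Run:
```python
from h import *
s=st(); print(ctrl.read_state()["torque"]); M=R.from_euler('xyz',s["ee_rot"]).as_matrix();print(M.round(4).tolist())
d=ctrl.camera("side"); save(d,"s9.png",(180,150,300,270),5)
c=ctrl.camera("wrist"); save(c,"w9.png",(130,90,380,270),3)
```

```text
{'time': 20.0, 'qpos': [-0.0384, 0.0912, 1.7149, 0.0034, 1.3314, -1.5827], 'tool_pos': [0.4921, 0.019, 0.0585], 'ee_rot': [-0.8989, 1.5655, 0.6446], 'ft_force': [-3.9367, 11.0154, 13.4735], 'grip_width': 0.1445}
[ 2.12099431  0.79000184 -0.02883809]
[[0.0042, -0.9996, 0.0272], [0.0032, 0.0272, 0.9996], [-1.0, -0.0042, 0.0033]]
```

View pics/s9.png

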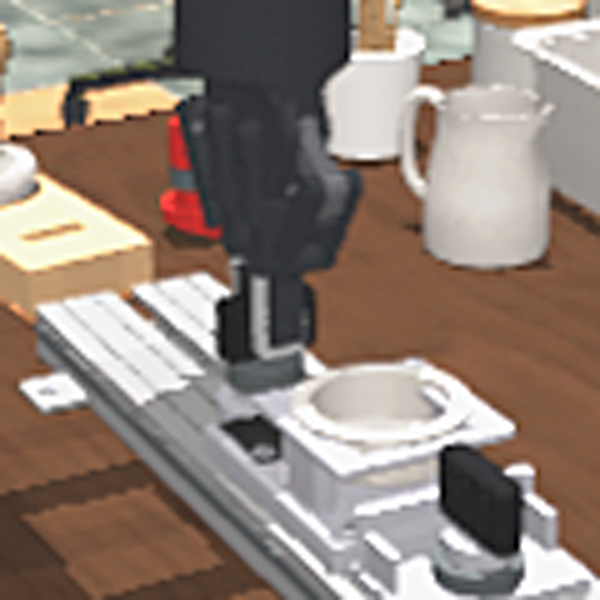

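View pics/w9.png

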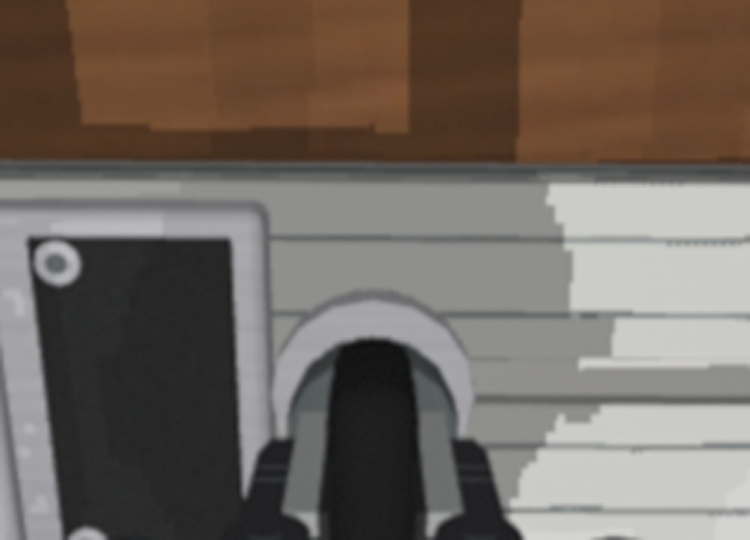

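drive_tool(steps=[0.05,0.06,0,0,0,0,0.09,0.08,0,0,0,0,0.09,0.08,0,0,0,0])

```text
time: 20.4
tool_pos: [0.492, 0.019, 0.0581]
ee_rot: [-1.069, 1.564, 0.474]
ft_force: [-1.6, 11.6, 14.9]
grip_width: 0.148
```

drive_tool(steps=[0,0,0,0.08,0,0,0,0,0,0.16,0,0,0,0,0,0.24,0,0,0,0,0,0.24,0,0])

```text
time: 20.8
tool_pos: [0.4932, 0.0187, 0.0586]
ee_rot: [-1.036, 1.561, 0.265]
ft_force: [2.9, 8.5, 13.4]
grip_width: 0.151
```

Run:
```python
from h import *
s=st(); print(np.round(ctrl.read_state()["torque"],2)); M=R.from_euler('xyz',s["ee_rot"]).as_matrix();print(M.round(4).tolist())
c=ctrl.camera("wrist"); save(c,"w10.png",(130,90,380,270),3)
```

```text
{'time': 20.8, 'qpos': [-0.0385, 0.09, 1.7159, 0.003, 1.3264, -1.3409], 'tool_pos': [0.4932, 0.0187, 0.0586], 'ee_rot': [-1.0361, 1.561, 0.2655], 'ft_force': [2.8625, 8.5179, 13.3994], 'grip_width': 0.1509}
[ 1.92 -0.41  0.02]
[[0.0094, -0.964, 0.2659], [0.0026, 0.2659, 0.964], [-1.0, -0.0084, 0.005]]
```

View pics/w10.png

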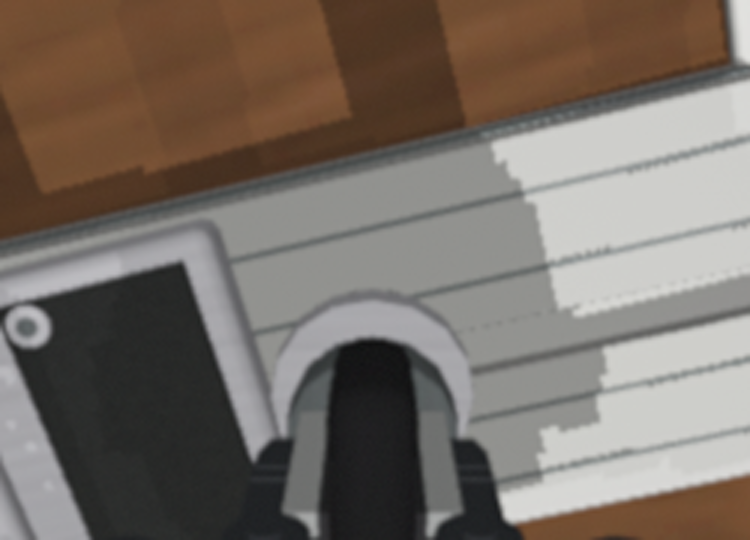

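drive_tool(steps=[0,0,0,0.14,0,0,0,0,0,0.28,0,0,0,0,0,0.42,0,0,0,0,0,0.5,0,0,0,0,0,0.5,0,0])

```text
time: 21.35
tool_pos: [0.493, 0.0183, 0.0586]
ee_rot: [-0.614, 1.562, 0.187]
ft_force: [2.2, 8.1, 14.5]
grip_width: 0.145
```

Run:
```python
from h import *
s=st(); print(np.round(ctrl.read_state()["torque"],2)); M=R.from_euler('xyz',s["ee_rot"]).as_matrix();print(M.round(4).tolist())
```

```text
{'time': 21.35, 'qpos': [-0.0389, 0.0899, 1.7159, 0.0021, 1.3268, -0.8407], 'tool_pos': [0.493, 0.0183, 0.0586], 'ee_rot': [-0.6143, 1.5617, 0.187], 'ft_force': [2.2448, 8.1129, 14.4602], 'grip_width': 0.145}
[ 1.59 -0.17  0.04]
[[0.009, -0.7183, 0.6957], [0.0017, 0.6957, 0.7183], [-1.0, -0.0053, 0.0074]]
```

Turning freely, with no moment about the vertical; finishing the quarter turn.

drive_tool(steps=[0,0,0,0.14,0,0,0,0,0,0.28,0,0,0,0,0,0.42,0,0,0,0,0,0.56,0,0,0,0,0,0.7,0,0,0,0,0,0.83,0,0,0,0,0,0.83,0,0,0,0,0,0.83,0,0])

```text
time: 22.15
tool_pos: [0.4924, 0.0182, 0.0583]
ee_rot: [0.222, 1.564, 0.195]
ft_force: [-1.4, 6.3, 14.9]
grip_width: 0.144
```

Run:
```python
from h import *
s=st(); print(np.round(ctrl.read_state()["torque"],2)); M=R.from_euler('xyz',s["ee_rot"]).as_matrix();print(M.round(4).tolist())
c=ctrl.camera("wrist"); save(c,"w11.png",(130,90,380,270),3)
d=ctrl.camera("side"); save(d,"s11.png",(180,150,300,270),5)
```

```text
{'time': 22.15, 'qpos': [-0.039, 0.09, 1.7166, 0.0017, 1.3279, -0.0125], 'tool_pos': [0.4924, 0.0182, 0.0583], 'ee_rot': [0.2221, 1.5636, 0.1952], 'ft_force': [-1.3767, 6.2747, 14.8698], 'grip_width': 0.1444}
[ 1.38  0.21 -0.07]
[[0.0071, 0.027, 0.9996], [0.0014, 0.9996, -0.027], [-1.0, 0.0016, 0.0071]]
```

View pics/w11.png

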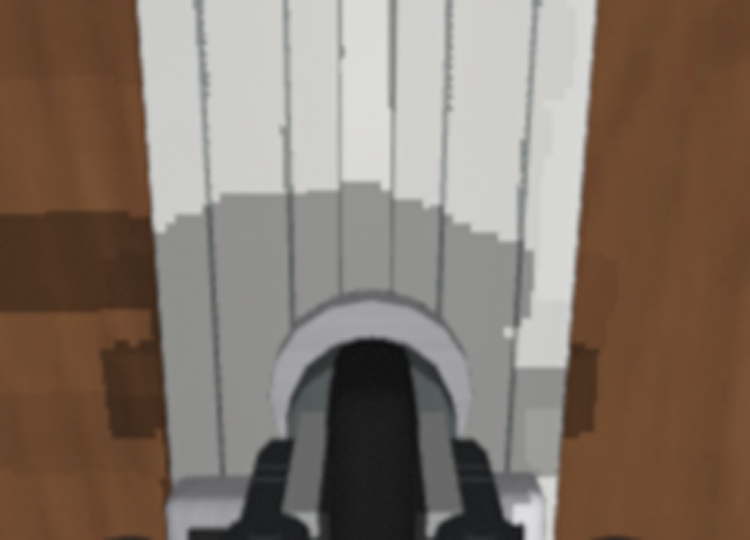

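View pics/s11.png

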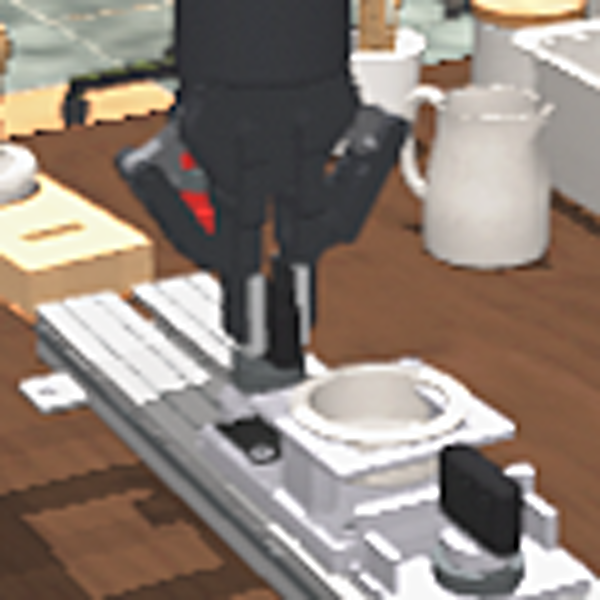

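drive_tool(steps=[0,-0.05,0,0,0,0,0,-0.1,0,0,0,0,0,-0.1,0,0,0,0])

```text
time: 22.55
tool_pos: [0.4924, 0.018, 0.0583]
ee_rot: [0.441, 1.563, 0.415]
ft_force: [-0.7, 11.5, 15.1]
grip_width: 0.15
```

drive_tool(steps=[0,-0.03,0,0,0,0,0,-0.05,0,0,0,0,0,-0.05,0,0,0,0])

```text
time: 22.85
tool_pos: [0.4923, 0.0179, 0.0583]
ee_rot: [0.527, 1.563, 0.501]
ft_force: [-0.7, 12.7, 15.8]
grip_width: 0.142
```

drive_tool(steps=[-0.06,0,0,0,0,0,-0.12,0,0,0,0,0,-0.18,0,0,0,0,0,-0.25,0,0,0,0,0,-0.3,0,0,0,0,0,-0.3,0,0,0,0,0])

```text
time: 23.45
tool_pos: [0.4922, 0.0178, 0.0596]
ee_rot: [0.533, 1.563, 0.506]
ft_force: [6.6, 12.1, 1.6]
grip_width: 0.146
```

drive_tool(steps=[-0.06,0,0,0,0,0,-0.12,0,0,0,0,0,-0.12,0,0,0,0,0])

```text
time: 23.75
tool_pos: [0.492, 0.0178, 0.0596]
ee_rot: [0.556, 1.563, 0.53]
ft_force: [11.0, 12.7, -5.9]
grip_width: 0.147
```

drive_tool(steps=[0.05,0,0.1,0,0,0,0.1,0,0.2,0,0,0,0.1,0,0.2,0,0,0])

```text
time: 24.05
tool_pos: [0.4925, 0.0178, 0.0595]
ee_rot: [1.141, 1.566, 1.115]
ft_force: [-2.9, 12.1, 7.7]
grip_width: 0.146
```

Run:
```python
from h import *
s=st(); print(np.round(ctrl.read_state()["torque"],2)); M=R.from_euler('xyz',s["ee_rot"]).as_matrix();print(M.round(4).tolist())
```

```text
{'time': 24.05, 'qpos': [-0.0411, 0.0927, 1.7111, 0.0041, 1.3361, -0.0158], 'tool_pos': [0.4925, 0.0178, 0.0595], 'ee_rot': [1.1415, 1.5664, 1.1153], 'ft_force': [-2.9105, 12.1426, 7.733], 'grip_width': 0.1463}
[ 2.38  0.49 -0.01]
[[0.0019, 0.0262, 0.9997], [0.0039, 0.9996, -0.0262], [-1.0, 0.004, 0.0018]]
```

drive_tool(steps=[-0.05,0,-0.03,0,0,0,-0.08,0,-0.05,0,0,0,-0.08,0,-0.05,0,0,0])

```text
time: 24.35
tool_pos: [0.4923, 0.0178, 0.0596]
ee_rot: [0.913, 1.566, 0.887]
ft_force: [3.0, 12.3, 0.8]
grip_width: 0.146
```

Vertical and sideways loads are near zero, and the push is about 12 N. Letting go.

drive_tool(steps=[0,0,0,0,0,0,0,0,0,0,0,0,0,0,0,0,0,0,0,0,0,0,0,0,0,0,0,0,0,0,0,0,0,0,0,0], grip=0.2, newtons=20)

```text
time: 24.95
tool_pos: [0.4912, 0.0157, 0.0587]
ee_rot: [-1.693, 1.571, -1.72]
ft_force: [-0.2, -0.2, 0.0]
grip_width: 0.601
```

Run:
```python
from h import *
s=st()
c=ctrl.camera("wrist"); save(c,"w12.png",(130,90,380,290),3)
```

```text
{'time': 24.95, 'qpos': [-0.043, 0.0917, 1.7139, -0.0001, 1.336, -0.0159], 'tool_pos': [0.4912, 0.0157, 0.0587], 'ee_rot': [-1.6929, 1.5707, -1.72], 'ft_force': [-0.1902, -0.1966, 0.0238], 'grip_width': 0.6013}
```

View pics/w12.png

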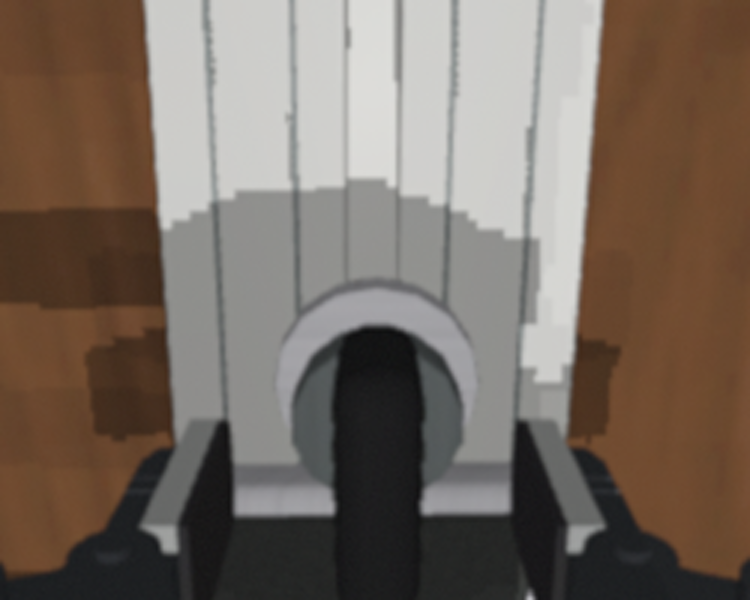

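Released: the stop stands with its bar along the slot at (380,430) and its collar against the stand. Lifting clear.

drive_tool(steps=[-2,0,0,0,0,0,-5,0,0,0,0,0,-9,0,0,0,0,0,-13,0,0,0,0,0,-15,0,0,0,0,0,-15,0,0,0,0,0,-15,8,0,0,0,0,-15,8,0,0,0,0,-15,8,0,0,0,0])

```text
time: 25.9
tool_pos: [0.4926, 0.0986, 0.2069]
ee_rot: [2.944, 1.568, 2.92]
ft_force: [-0.1, -0.1, -0.8]
grip_width: 0.599
```

Run:
```python
from h import *
s=st()
c=ctrl.camera("wrist"); save(c,"w13.png",s=1.5)
d=ctrl.camera("side"); save(d,"s13.png",(150,130,330,280),4)
for n,c in(("wrist",c),("side",d)):
  for q in("stand_edge","tamp_stand","collar","stop","stop_grip","tamper","shot_glass","milk_jug"):
    for r in ctrl.place_of(q,c)[:2]: w=world(c,r["at"]);print(n,q,round(r["score"],2),w.round(4))
```

```text
{'time': 25.9, 'qpos': [0.1235, -0.0016, 1.504, 0.0009, 1.6417, 0.1469], 'tool_pos': [0.4926, 0.0986, 0.2069], 'ee_rot': [2.9438, 1.5681, 2.9204], 'ft_force': [-0.133, -0.0721, -0.7723], 'grip_width': 0.5987}
wrist stand_edge 0.67 [ 0.4866 -0.0049  0.0287]
wrist stand_edge 0.45 [ 0.6756 -0.0375 -0.0027]
wrist tamp_stand 0.61 [ 0.488  -0.0616  0.027 ]
wrist collar 0.68 [0.4913 0.0214 0.0237]
wrist stop 0.84 [0.4937 0.0209 0.0144]
wrist stop_grip 0.56 [0.496  0.0166 0.0688]
wrist shot_glass 0.65 [ 0.6778 -0.0371 -0.0056]
wrist shot_glass 0.46 [ 0.7145  0.202  -0.0045]
wrist milk_jug 0.7 [ 0.7206  0.2006 -0.0016]
side stand_edge 0.62 [ 0.4906 -0.0058  0.0358]
side tamp_stand 0.65 [ 0.4891 -0.0592  0.0227]
side collar 0.54 [0.5912 0.291  0.0097]
side collar 0.46 [0.494  0.0174 0.0264]
side stop 0.88 [ 0.5982  0.2843 -0.001 ]
side stop 0.56 [0.4927 0.014  0.0126]
side stop_grip 0.52 [0.5955 0.2868 0.0562]
side tamper 0.65 [0.4884 0.3402 0.025 ]
side shot_glass 0.55 [ 0.681  -0.0371 -0.0027]
side milk_jug 0.77 [0.72   0.197  0.0023]
```

View pics/w13.png

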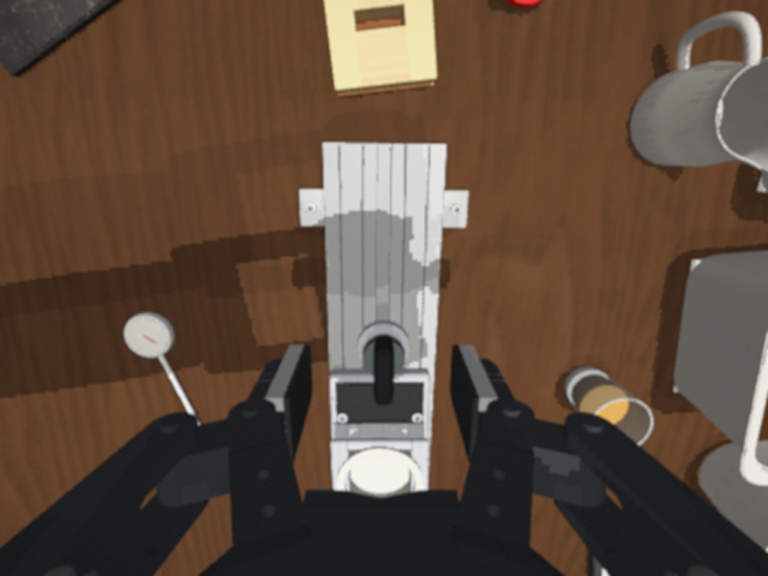

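View pics/s13.png

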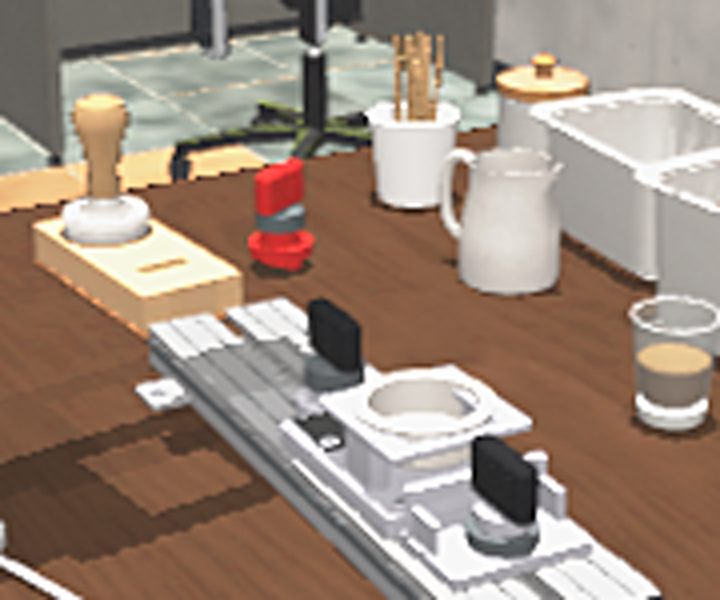

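The stop stands upright against the stand with its bar along the slot: wrist view (383,370), side crop (335,345). The stand sits against the fence bumpers, and the tamper, jug and glass are where they were. Handing in.

Run:
```python
from h import *
print(ctrl.finish_job())
```

```text
the job is handed in; nothing more can be done
None
```

The tamping stand is clamped against the fence, and I handed the job in about 26 s into the 51 s allowed. No verdict was reported.

**What I did:** I took the black clamp stop out of the wooden block and put its T-head into the slot lengthwise. I then slid the stand onto the bumpers at about 10–11 N and pressed the stop down about 4–5 mm. I gave it the quarter turn, which met no twisting resistance. The push had dropped to about 6 N during the turn, so I brought it back to about 12 N, eased the vertical and sideways load to near zero, and let go.

**Last checks:**
- **Stop:** it stands upright with its bar along the slot and its collar against the stand. At release the gripper height put its origin at about 13 mm, under the 14.5 mm limit.
- **Robot:** the wrist force is about zero and the gripper is clear of everything.
- **Other items:** the tamper, shot glass and milk jug look unmoved in the pictures.

**What I could not confirm:** the force between the stop and the stand after letting go can't be read directly. The largest forces I read at the wrist were about 13 N toward the stand, 16 N downward and 11 N sideways. The network's readings of the stop's position differed by 3–7 mm, so I relied on the gripper position and the pictures instead.

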